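Slide the mask carrier to the scribed line and switch on the vacuum

ROBOT

A 6-joint arm with a two-finger parallel gripper is mounted at the origin on the work surface. World frame = base frame: x ahead of the robot, y to its left, z up, the work surface at z = 0. Lengths are in m, angles in rad, forces in N, time in s.
With the tool pointing down it reaches from about 0.35 to 0.8 m from the base axis. Payload 7.3 kg.
Tool frame: the origin (TCP) lies midway between the tips of the shut fingers; the grasp point (between the pads) lies 19 mm behind it; z points along the fingers, y is the direction in which the jaws open and shut (so a half turn about z gives the same grasp; the last joint's range is limited). The gripper opens to 85 mm and grips with 20 to 120 N. Pads are 22 mm wide; open, the fingers measure 114 mm over their backs; the gripper's body (76 mm by 85 mm) begins 54 mm behind the grasp point. The pads swing forward as they close: fully open they stand 13 mm farther back than shut.
Start: joints at [-1.281, 0.342, 1.524, -0, 1.275, -0.146], TCP at [0.222, -0.476, 0.202] pointing down, gripper open.
Joint ranges: [-2.53, 2.53], [-0.77, 2.02], [0.04, 2.7], [-1, 4.14], [0.28, 2.66], [-3.11, 3.11]. Speed limits (rad/s): [2.57, 2.57, 3.14, 3.14, 3.14, 3.14].

INTERFACE

Orientations are given as a rotation vector (axis times angle).
In Python, from cell import * gives the robot as it stands. Calls block until the motion is done:
- move_pose(position, orientation): joint-space move of the TCP to a pose.
- move_linear(position, max_speed=0.15, frame=None, max_force=None): straight line of the TCP; frame=None keeps the orientation; max_speed is the mean speed in m/s. With max_force (N) it stops when the force on the tool has changed by that much, and returns True; else False.
- set_joints(angles): joint-space move.
- grip(opening): opening from 0.0 (shut) to 1.0 (fully open); the grip force is fixed at half the most; returns when the fingers have stopped.
- dwell(seconds).
- inverse_kinematics(position, orientation): joint angles nearest the present ones, or None.
- capture(name): name is "scene" or "top"; returns a dict with "color" (480x640x3 uint8, blue, green, red), "fov_y" (degrees; the focal length in pixels is half the picture's height over the tangent of half this angle, whatever the lens; pixels are square), "cx", "cy" (the principal point, pixels), "rvec" (rotation vector, rad) and "tvec" (3), from world to camera coordinates, as OpenCV has them. Camera axes: x right, y down, z forward; pixel columns grow to the right and rows downward; lengths in m; the calibration is good to about 2 mm. A picture is of the moment at which its call begins. There is no depth.
A pose or a line that the arm cannot do raises PlanningError and nothing moves.
- finish_job(): hands the job in, once; it reports no verdict.
Readings, each from a call of its own:
- get_t(): time.
- get_joints(): joint angles.
- get_dq(): joint speeds.
- get_tau(): joint torques, N m.
- get_eef_pos(): TCP position.
- get_tcp_rot(): TCP orientation.
- get_contact_force(): force on the tool from outside, world axes, zero at the start.
- get_ft_torque(): the same for the moment, N m.
- get_gripper_width(): opening from 0.0 (shut) to 1.0 (fully open).
Only numpy, scipy, OpenCV 4.12 (cv2) and the standard library are available. Lean on these libraries where they do the work, as an engineer would, in place of code of your own. Each camera call takes 0.05 s, during which the arm holds its last target.

TASK

Under the microscope boom, slide the aluminium mask carrier forward across the aligner stage until the whole of its leading long edge lies on the yellow scribed line, to within 3 mm at both ends; there is no stop, and no part of it may run more than a centimetre past the line. Let go of the carrier, and only then throw the red vacuum lever fully over, away from the robot. Do not knock the boom, and leave everything else where it is.

Things in the scene. Friction and masses are not known exactly. Their poses are not given: they have to be found in the camera images.
- aligner: black and dark steel mask aligner, fixed. Its origin lies at table height directly under the middle of the scribed line; x points forward (the direction to push, roughly away from the robot), y to the left along the line, z up. The steel slide table runs from x = -260 to +90 mm and y = -180 to +180 mm, its flat smooth top 50 mm above the table. Around it a black base plate, 20 mm high, reaches y = +-220 mm and x = -275 mm.
- line_mid (a point): middle of the yellow scribed line, on the top of the slide table. The line is 2 mm wide, 360 mm long, flush, and runs along the aligner's y axis. Axes as the aligner.
- boom: white microscope boom over the stage, fixed to the aligner (same origin and axes). Beam: x = -95 to -50, y = +-220, z = 170 to 225 mm; 36 x 34 mm posts at y = +-200; parked microscope on it at y = 118 to 226, up to z = 330 mm. It ends up over the carrier's rear face: an upright gripper pushing there hits the beam; one tilted 25 to 50 degrees, hand leaning back to the robot, clears it.
- carrier: loose mask carrier: aluminium block 90 mm (x) by 160 mm (y) by 28 mm high, with an amber glass mask and black radial lines set 1.5 mm deep in its top; about 0.6 kg (0.4 to 0.85), friction not known. Origin in the centre of its underside, x towards its leading long face, y left, z up. It lies flat on the slide table behind the line, askew by up to 0.25 rad.
- corner_left (a point): lower left end of the carrier's leading long edge (carrier x = +45, y = +80, z = 0 mm). Must end on the line.
- corner_right (a point): lower right end of the carrier's leading long edge (carrier x = +45, y = -80, z = 0 mm). Must end on the line.
- push_mid (a point): middle of the carrier's rear long face, 14 mm above the slide table (carrier x = -45, y = 0, z = 14 mm).
- vac (a joint): angle of the red vacuum lever, rad: 0 to 0.15 is off (leaning towards the robot), 1.0 is fully over away from the robot; above 0.85 counts as thrown. It stays where it is left; about 1 N at the ball moves it, and a firm stop ends the swing.
- vac_tip (a point): centre of the lever's red ball (26 mm diameter) on an 80 mm rod. The rod pivots 22 mm above the table on a grey block of 70 x 50 x 25 mm. At joint 0 the ball leans 0.5 rad towards the robot from upright, 92 mm above the table; at 1.0 it leans 0.5 rad away, 77 mm further on. The point's y axis is the pivot axis (level, to the left); the lever swings at right angles to it.
- timer: white timer box 110 x 75 x 45 mm high, fixed; origin centre of underside. It and the valve may stand on either side of the aligner.
- lens_cap: loose black lens cap, 42 mm diameter, 14 mm high, lying on the slide table beyond the line; leave it. Origin centre of underside.
- bottle: loose white bottle with blue cap, 60 mm diameter, 160 mm high; leave it. Origin centre of underside.
- mask_box: loose blue and white flat mask box, 150 x 150 x 34 mm; leave it. Origin centre of underside.
- tape_roll: loose yellow tape roll, 90 mm diameter, 24 mm high; leave it. Origin centre of underside.
- dish: loose white shallow dish, 90 mm diameter, 16 mm high; leave it. Origin centre of underside.
- driver: loose screwdriver with black handle, 160 mm long, lying; leave it. Origin under its middle.
Not all that is in view belongs to the job. There is more than one size of the carrier; the job needs the larger.

How it is judged:
On the way, in this order (a step that is already met when the one before it is completed fails the run):
1. the carrier's leading edge lies on the line (both ends within 3 mm), at rest and let go (x of corner_left in the frame of aligner between -0.003 and 0.003 m and x of corner_right in the frame of aligner between -0.003 and 0.003 m and y of carrier in the frame of aligner between -0.09 and 0.09 m and angle between carrier's own z axis and vertical below 0.05 rad and linear speed of carrier below 0.005 m/s and contact force between each of the arm, the fingers and carrier below 0.2 N), for 0.3 s.
2. the vacuum lever is thrown (value of joint vac above 0.85 rad), for 0.2 s.
At the end, for the whole second after the job is handed in: Both ends of the carrier's leading edge are within 3 mm of the scribed line (fore and aft), the carrier lies flat and wholly within the line's length (its middle within 90 mm of the line's middle), at rest, and the lever stands above 0.85 rad (x of corner_left in the frame of aligner between -0.003 and 0.003 m and x of corner_right in the frame of aligner between -0.003 and 0.003 m and y of carrier in the frame of aligner between -0.09 and 0.09 m and angle between carrier's own z axis and vertical below 0.05 rad and value of joint vac above 0.85 rad and linear speed of carrier below 0.005 m/s); the robot touches nothing.
It fails at once if an end of the leading edge runs more than 12 mm past the line (x of any of corner_left, corner_right in the frame of aligner above 0.012 m).
It fails at once if the boom is knocked with more than 10 N (contact force between any of the arm, the fingers and boom above 10 N).
It fails at once if the lens cap, bottle, mask box, tape roll, dish or screwdriver is moved more than 20 mm (distance of any of lens_cap, bottle, mask_box, tape_roll, dish, driver from where it was at the start of the episode above 0.02 m).
It also fails if it takes over 54 s, if anything falls off the work surface, if the arm or the gripper's body presses on something with over 40 N, if the wrist force passes 120 N, or if a joint passes its speed limit or range.

## Working session

There is one attempt and no reset: what is moved stays moved. The work goes in short steps, each a Python script; the robot and the scene stay as the last script left them, time stands still between calls to the robot, and variables do not carry over. Pictures are saved under pics/ and viewed, and the job is handed in when it is done.

```bash
ls; mkdir -p pics; python3 - <<'E'
from cell import *
import cv2,pickle
for n in("scene","top"):
    c=capture(n); cv2.imwrite(f"pics/{n}0.png",c["color"]); pickle.dump(c,open(f"{n}0.pkl","wb"))
    print(n,c["fov_y"],c["cx"],c["cy"],c["rvec"],c["tvec"])
print(get_t(),get_tcp_rot())
E
```

```text
pics
scene 45.855901331397334 313.61049045882834 234.79693068975473 [ 2.12103051  1.35263784 -0.490114  ] [-0.24574733 -0.29920731  1.63944581]
top 50.63101740149521 324.97901997218645 248.73147678718746 [ 2.141665   -2.18635238  0.10199166] [0.06173253 0.51011487 1.18629078]
0.1 [-3.06595365e+00 -6.78914050e-01  1.87854370e-04]
```

View pics/scene0.png

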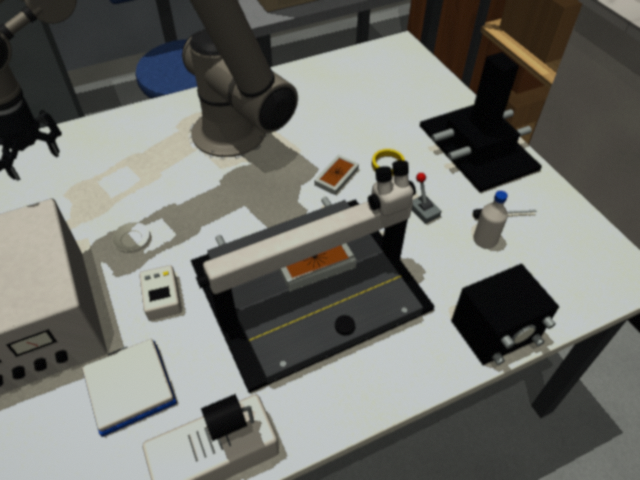

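View pics/top0.png

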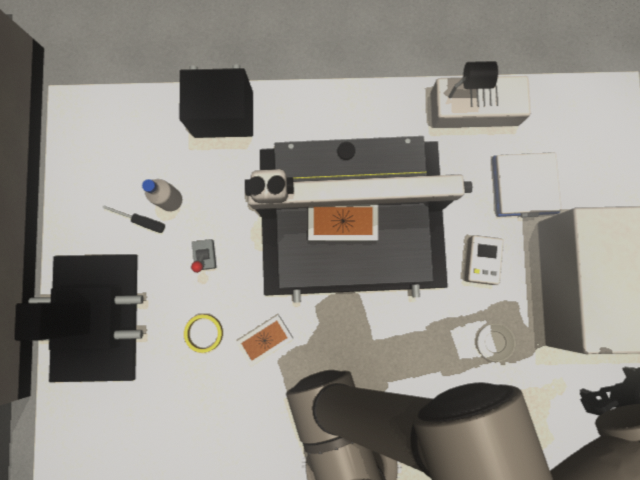

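The top view shows two carriers. One is on the stage at about (343,222) and is the larger. A smaller one lies on the bare table at about (265,340). The stage one fits the description. The red ball is at (197,267), the timer at (486,259). I'll enlarge these areas next.

```bash
cat > h.py <<'E'
import numpy as np,cv2,pickle
def K(c):
    f=240/np.tan(np.radians(c["fov_y"]/2)); return np.array([[f,0,c["cx"]],[0,f,c["cy"]],[0,0,1.]])
def proj(c,P): 
    return cv2.projectPoints(np.array(P,float).reshape(-1,1,3),np.array(c["rvec"],float),np.array(c["tvec"],float),K(c),None)[0].reshape(-1,2)
def back(c,uv,z):
    R=cv2.Rodrigues(np.array(c["rvec"],float))[0];o=-R.T@np.array(c["tvec"],float)
    uv=np.array(uv,float).reshape(-1,2);d=np.c_[uv,np.ones(len(uv))]@np.linalg.inv(K(c)).T@R
    return o+d*((z-o[2])/d[:,2])[:,None]
def crop(img,x,y,w,h,s,name):
    o=cv2.resize(img[y:y+h,x:x+w],None,fx=s,fy=s,interpolation=cv2.INTER_CUBIC)
    for i in range(0,w,10): 
        cv2.line(o,(i*s,0),(i*s,4 if i%50 else 12),(0,255,0),1)
        if i%50==0: cv2.putText(o,str(x+i),(i*s,22),0,.4,(0,255,0),1)
    for i in range(0,h,10):
        cv2.line(o,(0,i*s),(4 if i%50 else 12,i*s),(0,255,0),1)
        if i%50==0: cv2.putText(o,str(y+i),(14,i*s+4),0,.4,(0,255,0),1)
    cv2.imwrite(name,o)
E
python3 - <<'E'
from h import *
t=pickle.load(open('top0.pkl','rb'));s=pickle.load(open('scene0.pkl','rb'))
g=lambda i:(255*(i/255.)**.6).astype('uint8')
crop(g(t["color"]),240,130,210,140,3,"pics/t1.png")
crop(g(s["color"]),190,180,250,190,3,"pics/s1.png")
crop(g(t["color"]),180,230,120,140,4,"pics/t2.png")
E
```

```text
(no output)
```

View pics/t1.png

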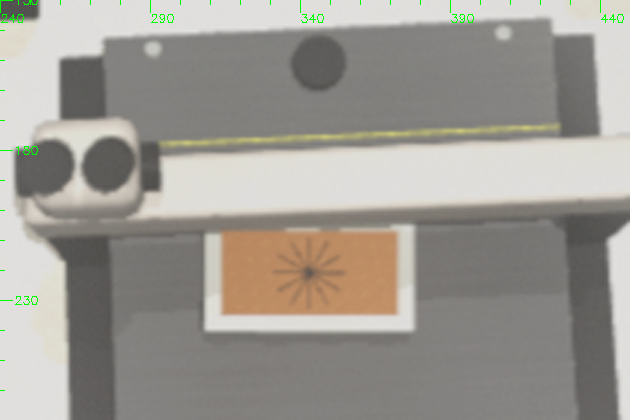

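View pics/s1.png

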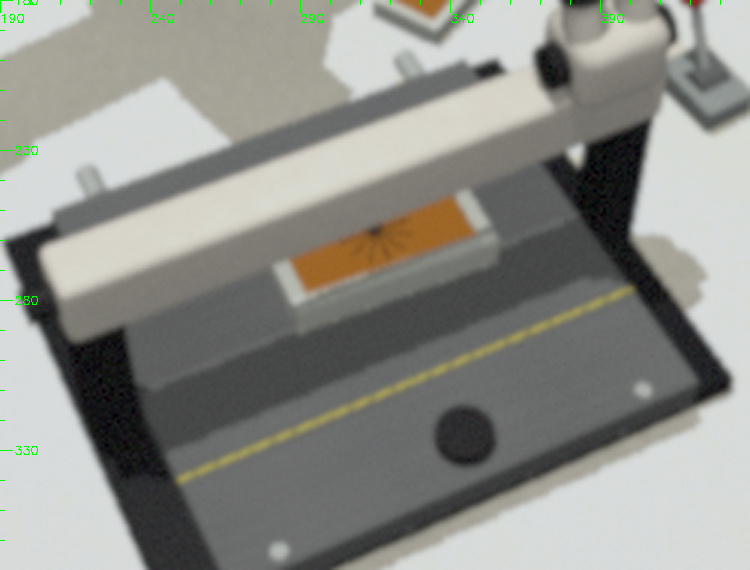

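View pics/t2.png

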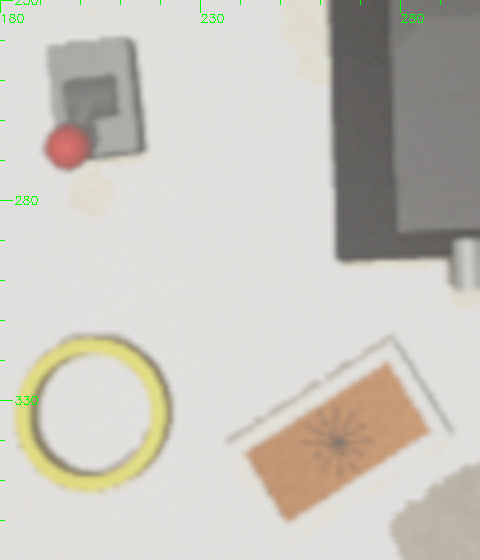

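```bash
cat > fit.py <<'E'
from h import *
from scipy.optimize import least_squares
t=pickle.load(open('top0.pkl','rb'));s=pickle.load(open('scene0.pkl','rb'))
def T(p,P):
    P=np.array(P,float);c,sn=np.cos(p[2]),np.sin(p[2])
    return np.c_[p[0]+c*P[:,0]-sn*P[:,1],p[1]+sn*P[:,0]+c*P[:,1],P[:,2]]
al_t=([(0,-.18,.05),(.09,.18,.05),(.09,-.18,.05),(-.26,.18,.05),(-.26,-.18,.05)],[(426,172.3),(274.5,142.7),(423.7,136.5),(279.2,287.8),(432.5,281.5)])
al_s=([(0,-.18,.05),(0,.18,.05)],[(249.3,340.3),(401,276)])
ca_t=([(-.045,.08,.078),(-.045,-.08,.078)],[(308,240.4),(378.3,240.4)])
ca_s=([(.045,-.08,.078),(.045,-.08,.05),(.045,.08,.078),(.045,.08,.05)],[(290,282.7),(290,291),(355.7,259.7),(355.7,267.3)])
def res(v,full=False):
    a,c,ot,os=v[:3],v[3:6],v[6:8],v[8:10]
    r=[proj(t,T(a,al_t[0]))+ot-al_t[1],proj(s,T(a,al_s[0]))+os-al_s[1],proj(t,T(c,ca_t[0]))+ot-ca_t[1],proj(s,T(c,ca_s[0]))+os-ca_s[1]]
    if full:
        for q in r: print(np.round(q,1).tolist())
    return np.r_[np.concatenate(r).ravel(),v[6:10]/2]
o=least_squares(res,[.65,-.05,0,.55,-.03,0,0,0,0,0],loss='soft_l1');v=o.x
res(v,True);print(np.round(v,4))
R=lambda a:np.array([[np.cos(a),-np.sin(a)],[np.sin(a),np.cos(a)]])
print("carrier in aligner",R(v[2]).T@(v[3:5]-v[:2]),v[5]-v[2])
E
python3 fit.py
python3 - <<'E'
from h import *
t=pickle.load(open('top0.pkl','rb'));s=pickle.load(open('scene0.pkl','rb'))
print("ball",back(t,(196.7,266.8),.092), "block", back(t,[(191.5,241),(212.3,239.5),(215.5,267.5)],.025),"ball s",back(s,(421.5,177.5),.092))
print("bottle",back(t,[(152,186)],.16),"tape",back(t,(203,333),.024),"small",back(t,(265,340),.03),"cap",back(t,(346,151),.064),"driver",back(t,[(105,207),(164,227)],.01))
E
```

```text
[[0.3, 0.0], [-0.6, -0.6], [0.3, -0.9], [-0.6, 0.4], [0.8, 0.2]]
[[-0.0, -0.5], [0.0, -0.1]]
[[0.1, 0.3], [-0.4, 0.2]]
[[-0.9, 1.1], [-0.4, 0.2], [1.0, -0.2], [0.3, -0.2]]
[ 0.6844 -0.0129  0.0212  0.5706  0.009  -0.0196  0.3195  0.7901  0.259
  0.4999]
carrier in aligner [-0.11331002  0.02434617] -0.0408815807723508
ball [[0.46961998 0.34116572 0.092     ]] block [[0.5369269  0.37166084 0.025     ]
 [0.53948971 0.32156205 0.025     ]
 [0.47190394 0.31371088 0.025     ]] ball s [[0.47204318 0.3427178  0.092     ]]
bottle [[0.64166015 0.42120159 0.16      ]] tape [[0.31766977 0.34317892 0.024     ]] small [[0.29895353 0.19600231 0.03      ]] cap [[ 0.73845053 -0.00344241  0.064     ]] driver [[0.62742972 0.5892636  0.01      ]
 [0.57467623 0.44333222 0.01      ]]
```

Line residuals are under about 1 px. The carrier is about 68 mm short of the line and skewed -0.04 rad. I'll push with the open fingers as a two-point fence square to the line, with the tool tilted 38°.

```bash
cat >> h.py <<'E'
from scipy.spatial.transform import Rotation as Ro
A=np.array([0.6844,-0.0129]);YAW=0.0212
def w(x,y,z):
    c,s=np.cos(YAW),np.sin(YAW);return [A[0]+c*x-s*y,A[1]+s*x+c*y,z]
def ori(t,yaw=YAW):
    t=np.radians(t);M=np.array([[np.cos(t),0,np.sin(t)],[0,-1,0],[np.sin(t),0,-np.cos(t)]])
    return (Ro.from_euler('z',yaw)*Ro.from_matrix(M)).as_rotvec()
E
python3 - <<'E'
from cell import *
from h import *
o=ori(38)
for p in (w(-.21,.026,.2),w(-.21,.026,.0515),w(-.09,.026,.0515)):
    print(p,inverse_kinematics(p,o))
move_pose(w(-.21,.026,.2),o)
print(get_gripper_width(),get_t(),get_contact_force())
print(move_linear(w(-.21,.026,.0525),max_speed=.08,max_force=4))
print(get_eef_pos(),get_contact_force(),get_t())
for n in("scene","top"):
    c=capture(n); cv2.imwrite(f"pics/{n}1.png",c["color"]); pickle.dump(c,open(f"{n}1.pkl","wb"))
    g=(255*(c["color"]/255.)**.6).astype('uint8')
    crop(g,*((190,140,250,190) if n=="scene" else (230,130,250,170)),3,f"pics/{n}1c.png")
E
```

```text
[np.float64(0.4738960307201856), np.float64(0.00864249097581208), 0.2] [-0.27889927 -0.06036606  2.25017106  0.54450715  0.35901408  0.81584409]
[np.float64(0.4738960307201856), np.float64(0.00864249097581208), 0.0515] [-0.27889927  0.3591054   2.46653924  2.61655328  0.37158421 -1.31504333]
[np.float64(0.5938690653301519), np.float64(0.011186300417534354), 0.0515] None
1.000930729922898 2.025 [ 0.17742402 -0.01139179  0.85770136]Traceback (most recent call last):
  File "<stdin>", line 8, in <module>
cell.PlanningError: the arm cannot follow that straight line within its joint ranges
```

```bash
python3 - <<'E'
from cell import *
from h import *
print(np.round(get_joints(),3))
f=lambda q: None if q is None else np.round(q,2).tolist()
for flip in(0,1):
  for t in (0,25,30,34,38,42,46,50):
    for y in (.026,):
      o=(Ro.from_rotvec(ori(t))*Ro.from_euler('z',np.pi*flip)).as_rotvec()
      print(flip,t,[f(inverse_kinematics(w(x,y,z),o)) for x,z in((-.21,.2),(-.21,.0525),(-.15,.0525),(-.09,.0525))])
E
```

```text
[-0.28  -0.06   2.249  0.544  0.359  0.816]
0 0 [[-0.14, 0.25, 1.66, -0.0, 1.23, 1.41], [-0.14, 0.44, 1.86, -0.0, 0.85, 1.41], [-0.13, 0.52, 1.69, -0.0, 0.92, 1.42], [-0.11, 0.62, 1.52, -0.0, 1.01, 1.44]]
0 25 [[-0.22, 0.01, 2.04, 0.16, 0.67, 1.23], None, None, [-0.15, 0.46, 1.95, 0.24, 0.31, 1.18]]
0 30 [[-0.24, -0.02, 2.12, 0.25, 0.55, 1.13], None, None, None]
0 34 [[-0.26, -0.04, 2.19, 0.36, 0.45, 1.01], None, None, None]
0 38 [[-0.28, -0.06, 2.25, 0.54, 0.36, 0.82], [-0.28, 0.36, 2.47, 2.61, 0.37, -1.31], None, None]
0 42 [[-0.3, -0.07, 2.31, 0.86, 0.29, 0.49], [-0.3, 0.4, 2.53, 2.71, 0.54, -1.44], [-0.24, 0.44, 2.37, 2.71, 0.42, -1.36], [-0.19, 0.49, 2.21, 2.66, 0.31, -1.27]]
0 46 [None, [-0.33, 0.48, 2.59, 2.77, 0.73, -1.53], [-0.25, 0.48, 2.43, 2.78, 0.58, -1.46], [-0.2, 0.52, 2.27, 2.77, 0.46, -1.4]]
0 50 [[-0.36, -0.06, 2.44, 1.84, 0.3, -0.53], [-0.36, 0.58, 2.65, 2.79, 0.95, -1.61], [-0.27, 0.55, 2.48, 2.82, 0.76, -1.52], [-0.22, 0.56, 2.32, 2.83, 0.62, -1.47]]
1 0 [[-0.14, 0.25, 1.66, -0.0, 1.23, -1.74], [-0.14, 0.44, 1.86, -0.0, 0.85, -1.74], [-0.13, 0.52, 1.69, -0.0, 0.92, -1.72], [-0.11, 0.62, 1.52, -0.0, 1.01, -1.7]]
1 25 [[-0.22, 0.01, 2.04, 0.16, 0.67, -1.92], None, None, [-0.15, 0.46, 1.95, 0.24, 0.31, -1.96]]
1 30 [[-0.24, -0.02, 2.12, 0.25, 0.55, -2.01], None, None, None]
1 34 [[-0.26, -0.04, 2.19, 0.36, 0.45, -2.13], None, None, None]
1 38 [[-0.28, -0.06, 2.25, 0.54, 0.36, -2.33], [-0.28, 0.36, 2.47, 2.61, 0.37, 1.83], None, None]
1 42 [[-0.3, -0.07, 2.31, 0.86, 0.29, -2.65], [-0.3, 0.4, 2.53, 2.71, 0.54, 1.7], [-0.24, 0.44, 2.37, 2.71, 0.42, 1.78], [-0.19, 0.49, 2.21, 2.66, 0.31, 1.87]]
1 46 [None, [-0.33, 0.48, 2.59, 2.77, 0.73, 1.61], [-0.25, 0.48, 2.43, 2.78, 0.58, 1.68], [-0.2, 0.52, 2.27, 2.77, 0.46, 1.75]]
1 50 [[-0.36, -0.06, 2.44, 1.84, 0.3, 2.62], [-0.36, 0.58, 2.65, 2.79, 0.95, 1.53], [-0.27, 0.55, 2.48, 2.82, 0.76, 1.62], [-0.22, 0.56, 2.32, 2.83, 0.62, 1.68]]
```

```bash
python3 - <<'E'
from cell import *
from h import *
f=lambda q: None if q is None else np.round(q,2).tolist()
for t in (44,46,48,50):
  for x in(-.21,-.23):
    print(t,x,[f(inverse_kinematics(w(x,.026,z),ori(t))) for z in (.18,.16,.14,.12,.1,.08,.0535)])
E
```

```text
44 -0.21 [None, None, None, [-0.31, 0.16, 2.48, 2.36, 0.33, -1.07], [-0.31, 0.24, 2.51, 2.53, 0.41, -1.25], [-0.31, 0.32, 2.53, 2.64, 0.5, -1.37], [-0.31, 0.43, 2.56, 2.74, 0.63, -1.49]]
44 -0.23 [None, None, [-0.35, 0.06, 2.49, 2.08, 0.29, -0.8], [-0.35, 0.13, 2.53, 2.34, 0.36, -1.07], [-0.35, 0.22, 2.56, 2.51, 0.44, -1.26], [-0.35, 0.31, 2.58, 2.63, 0.54, -1.39], [-0.35, 0.43, 2.61, 2.73, 0.68, -1.52]]
46 -0.21 [None, None, [-0.33, 0.11, 2.48, 2.29, 0.33, -0.99], [-0.33, 0.18, 2.51, 2.47, 0.41, -1.19], [-0.33, 0.26, 2.54, 2.6, 0.5, -1.33], [-0.33, 0.35, 2.56, 2.69, 0.59, -1.43], [-0.33, 0.47, 2.59, 2.76, 0.73, -1.53]]
46 -0.23 [None, [-0.36, 0.0, 2.49, 1.97, 0.3, -0.69], [-0.36, 0.07, 2.53, 2.25, 0.35, -0.98], [-0.36, 0.16, 2.56, 2.44, 0.43, -1.19], [-0.36, 0.24, 2.59, 2.58, 0.53, -1.34], [-0.36, 0.34, 2.62, 2.67, 0.64, -1.46], [-0.36, 0.48, 2.65, 2.75, 0.79, -1.56]]
48 -0.21 [[-0.34, -0.01, 2.45, 1.93, 0.28, -0.62], [-0.34, 0.06, 2.48, 2.2, 0.33, -0.91], [-0.34, 0.13, 2.51, 2.4, 0.4, -1.12], [-0.34, 0.21, 2.54, 2.55, 0.49, -1.28], [-0.34, 0.29, 2.57, 2.65, 0.59, -1.4], [-0.34, 0.3
[... 192 characters left out ...]
1.11], [-0.38, 0.18, 2.59, 2.52, 0.52, -1.29], [-0.38, 0.28, 2.62, 2.62, 0.63, -1.41], [-0.38, 0.39, 2.65, 2.7, 0.74, -1.51], [-0.38, 0.54, 2.68, 2.77, 0.91, -1.61]]
50 -0.21 [[-0.36, 0.0, 2.48, 2.12, 0.34, -0.82], [-0.36, 0.07, 2.51, 2.33, 0.4, -1.05], [-0.36, 0.15, 2.55, 2.49, 0.48, -1.22], [-0.36, 0.24, 2.58, 2.6, 0.58, -1.35], [-0.36, 0.33, 2.6, 2.68, 0.68, -1.45], [-0.36, 0.43, 2.63, 2.74, 0.8, -1.53], [-0.36, 0.57, 2.65, 2.79, 0.95, -1.61]]
50 -0.23 [[-0.4, -0.04, 2.52, 2.04, 0.36, -0.78], [-0.4, 0.04, 2.56, 2.28, 0.42, -1.03], [-0.4, 0.12, 2.6, 2.45, 0.51, -1.22], [-0.4, 0.22, 2.63, 2.57, 0.61, -1.36], [-0.4, 0.33, 2.66, 2.66, 0.73, -1.48], [-0.4, 0.44, 2.68, 2.72, 0.86, -1.56], None]
```

```bash
python3 - <<'E'
from cell import *
from h import *
o=ori(46)
move_pose(w(-.20,.026,.13),o)
print(get_t(),get_contact_force())
print(move_linear(w(-.20,.026,.0535),max_speed=.05,max_force=4))
print(get_eef_pos(),get_contact_force(),get_t())
for n in("scene","top"):
    c=capture(n); cv2.imwrite(f"pics/{n}1.png",c["color"]); pickle.dump(c,open(f"{n}1.pkl","wb"))
    g=(255*(c["color"]/255.)**.6).astype('uint8')
    crop(g,*((190,140,250,190) if n=="scene" else (230,130,250,170)),3,f"pics/{n}1c.png")
E
```

```text
3.7 [ 0.19125646 -1.01163902 -0.35987812]
False
[0.48402452 0.00884063 0.05380227] [ 0.22684627 -0.12700194  0.21011685] 5.3833
```

View pics/scene1c.png

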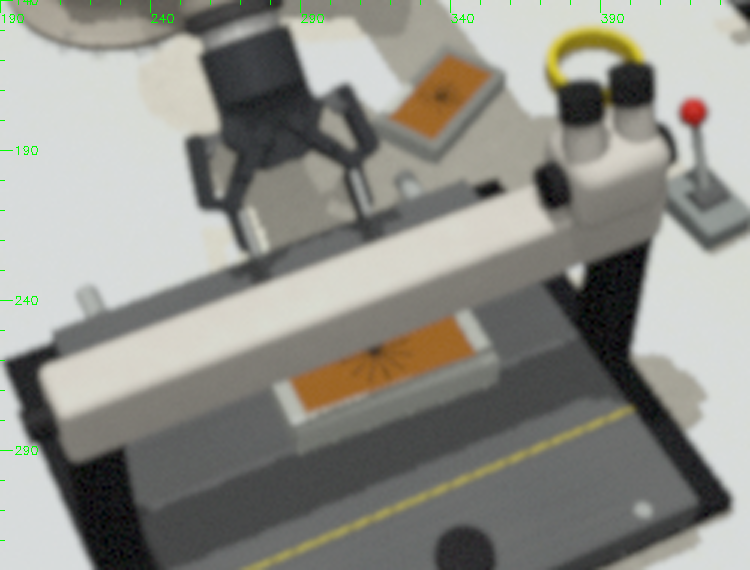

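View pics/top1c.png

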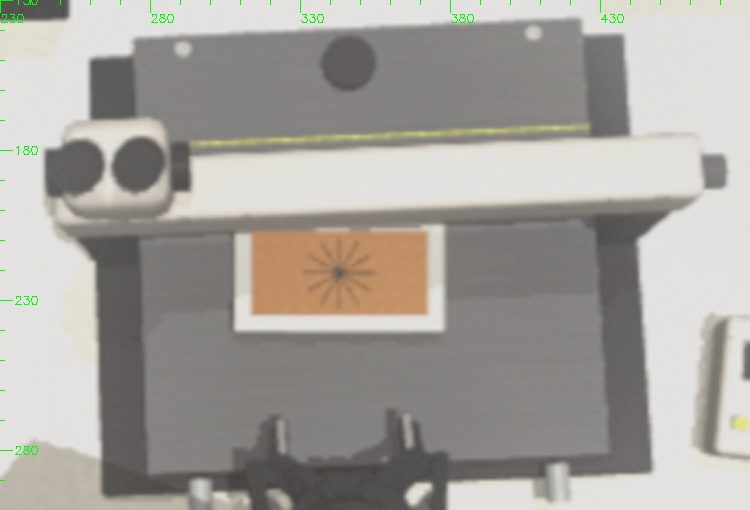

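```bash
python3 - <<'E'
from h import *
t=pickle.load(open('top1.pkl','rb'))
R=np.array([[np.cos(YAW),np.sin(YAW)],[-np.sin(YAW),np.cos(YAW)]])
for uv in((322,269),(365,267.5),(308,240.4)): 
    p=back(t,np.array(uv)-[.3,.8],.072)[0]; print(R@(p[:2]-A))
from cell import *
print(move_linear(w(-.112,.026,.0535),max_speed=.03))
print(get_contact_force(),get_t())
for n in("scene","top"):
    c=capture(n); pickle.dump(c,open(f"{n}2.pkl","wb"))
    g=(255*(c["color"]/255.)**.6).astype('uint8')
    crop(g,*((190,180,250,190) if n=="scene" else (230,130,250,170)),3,f"pics/{n}2c.png")
E
```

```text
[-0.22093061  0.07684041]
[-0.22162727 -0.02171632]
[-0.15359369  0.10641267]
False
[-2.90583472  0.3803246   2.08376287] 8.5667
```

View pics/scene2c.png

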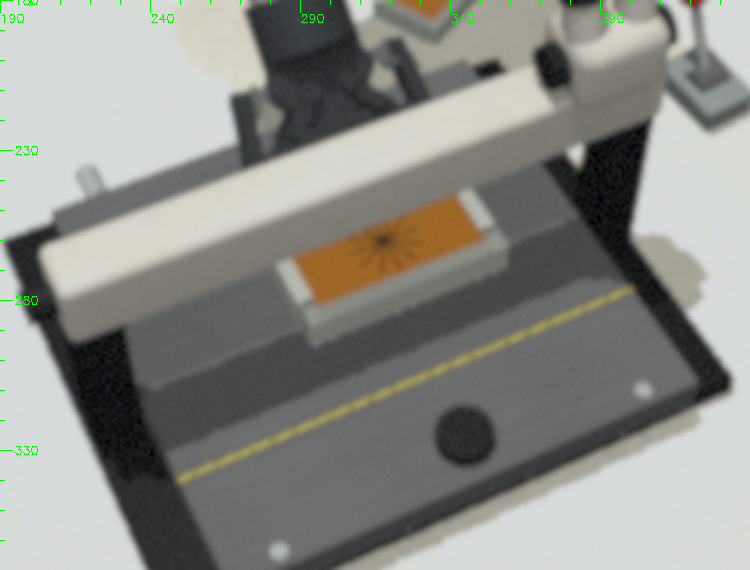

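View pics/top2c.png

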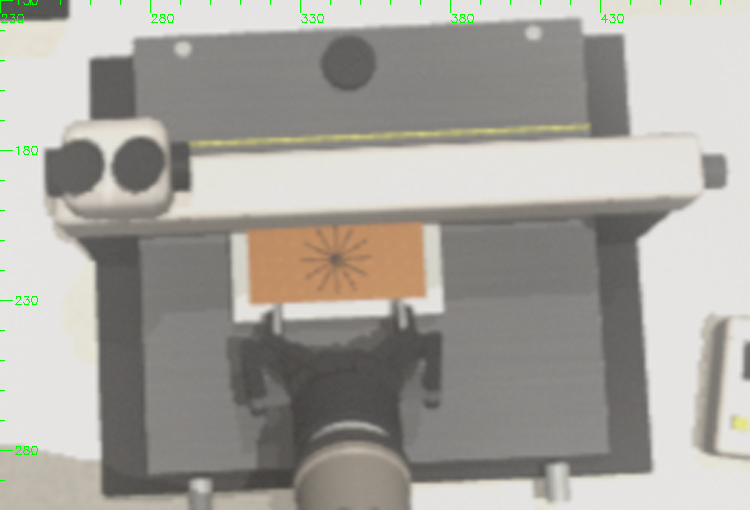

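```bash
cat > rect.py <<'E'
from h import *
import sys
def rect(c,z,x0,x1,y0,y1,s=.0005):
    # columns: -y (left = +y), rows: x decreasing downward
    xs=np.arange(x1,x0,-s);ys=np.arange(y1,y0,-s)
    X,Y=np.meshgrid(xs,ys,indexing='ij');cc,sn=np.cos(YAW),np.sin(YAW)
    P=np.stack([A[0]+cc*X-sn*Y,A[1]+sn*X+cc*Y,np.full_like(X,z)],-1)
    uv=proj(c,P.reshape(-1,3)).reshape(X.shape+(2,)).astype(np.float32)
    return cv2.remap(c["color"],uv[...,0],uv[...,1],cv2.INTER_CUBIC),xs,ys
def line(c,z=.05):
    im,xs,ys=rect(c,z,-.02,.02,-.17,.17)
    im=im.astype(float);yel=cv2.GaussianBlur((im[...,1]+im[...,2])/2-im[...,0],(5,5),0)
    i=yel.argmax(0);ok=yel.max(0)>25
    return ys[ok],xs[i[ok]]
if __name__=="__main__":
    k=sys.argv[1]
    for n in("scene","top"):
        c=pickle.load(open(f'{n}{k}.pkl','rb'))
        y,x=line(c); p=np.polyfit(y,x,1);m=abs(x-np.polyval(p,y))<.003;p=np.polyfit(y[m],x[m],1)
        print(n,"line: slope,x0",p,m.sum(),"std",(x[m]-np.polyval(p,y[m])).std())
    c=pickle.load(open(f'scene{k}.pkl','rb'))
    im,xs,ys=rect(c,.05,-.13,.03,-.12,.14)
    g=(255*(im/255.)**.5).astype('uint8');g=cv2.resize(g,None,fx=1.5,fy=1.5)
    for q in range(0,160,10): cv2.putText(g,str(30-q),(0,int(q*3)+4),0,.35,(0,255,0),1);cv2.line(g,(25,q*3),(30,q*3),(0,255,0),1)
    cv2.imwrite(f"pics/rect{k}.png",g)
E
python3 rect.py 0; python3 rect.py 2
```

```text
scene line: slope,x0 [-0.00171103  0.00036587] 680 std 0.0002277123480462811
top line: slope,x0 [-0.00113697 -0.00053526] 615 std 0.0003602309835156347
scene line: slope,x0 [-0.00188395  0.00035562] 680 std 0.00023555903187955012
top line: slope,x0 [-0.00115349 -0.00054171] 616 std 0.00036358018660372424
```

View pics/rect2.png

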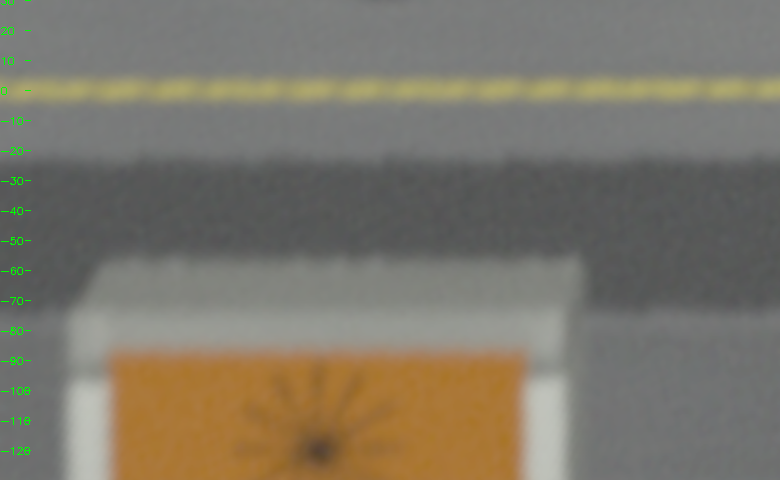

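```bash
python3 - <<'E'
from h import *
for n,b in(("top",(295,190,90,90)),):
    c=pickle.load(open(f'{n}2.pkl','rb'));g=(255*(c["color"]/255.)**.5).astype('uint8');crop(g,*b,6,f"pics/{n}2z.png")
from rect import *
c=pickle.load(open('top2.pkl','rb'))
for z in(.05,.078):
    im,xs,ys=rect(c,z,-.2,-.06,-.12,.14);print(z)
    g=(255*(im/255.)**.5).astype('uint8');g=cv2.resize(g,None,fx=1.5,fy=1.5)
    for q in range(0,140,10): cv2.putText(g,str(-60-q),(0,int(q*3)+4),0,.35,(0,255,0),1);cv2.line(g,(25,q*3),(30,q*3),(0,255,0),1)
    cv2.imwrite(f"pics/rt2_{int(z*1000)}.png",g)
from cell import *
print(get_eef_pos(), get_gripper_width(),get_contact_force(),get_ft_torque())
E
```

```text
0.05
0.078
[0.57177423 0.01076028 0.05342461] 0.999068771092894 [-2.96609651  0.49175746  0.93176447] [0.06005666 0.65813298 0.07295444]
```

View pics/top2z.png

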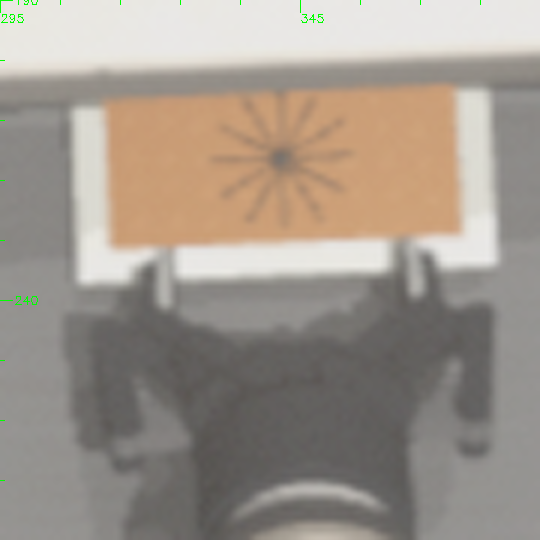

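View pics/rt2_78.png

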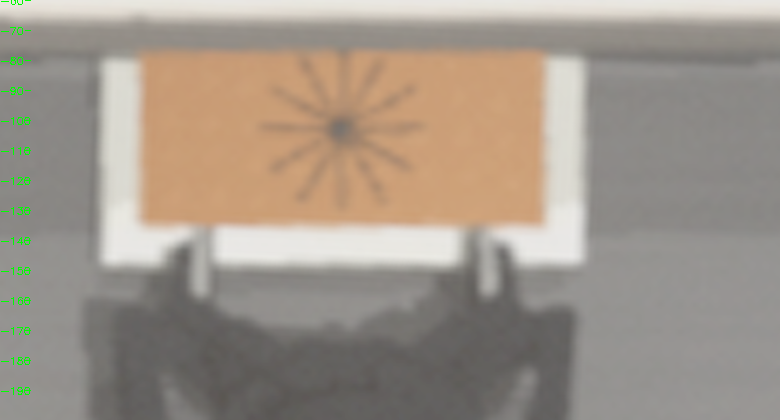

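The top view shows the open tips lapping over the rear rim at about (322,232) and (364,230). They sit higher than I assumed, though the carrier is square, about 55 mm short. I'll back off and find the table height by a gentle guarded descent.

```bash
python3 - <<'E'
from cell import *
from h import *
move_linear(w(-.150,.026,.0535),max_speed=.06)
dwell(.1); f0=np.array(get_contact_force())
r=move_linear(w(-.150,.026,.030),max_speed=.02,max_force=2.5)
print(r,get_eef_pos(),np.array(get_contact_force())-f0,get_t())
for n in("scene","top"):
    c=capture(n); pickle.dump(c,open(f"{n}3.pkl","wb"))
    g=(255*(c["color"]/255.)**.5).astype('uint8')
    crop(g,*((230,170,150,130) if n=="scene" else (290,190,110,110)),5,f"pics/{n}3c.png")
E
```

```text
False [0.53395004 0.00990077 0.03013914] [-0.54584847 -1.13587478 -0.09447912] 10.875
```

View pics/top3c.png

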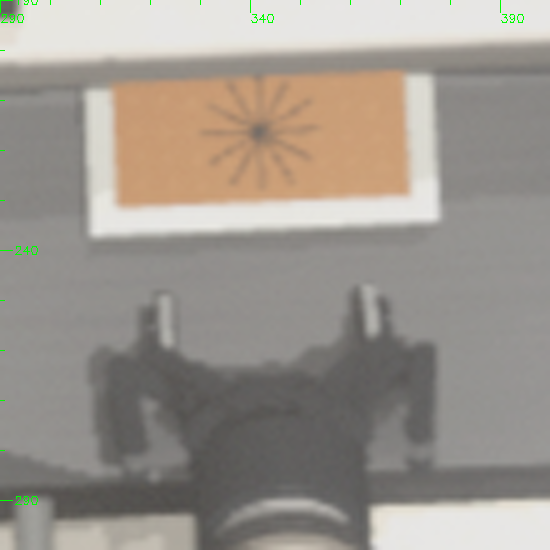

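View pics/scene3c.png

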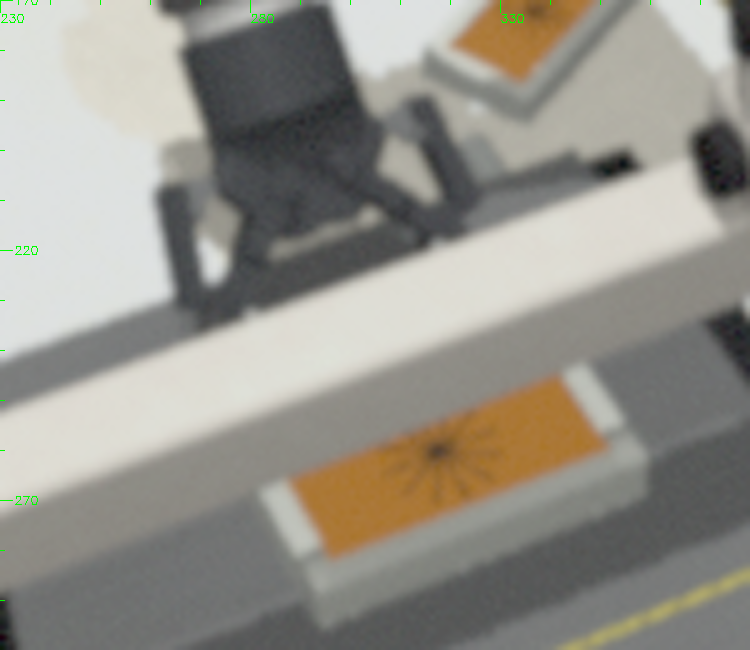

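```bash
python3 - <<'E'
from cell import *
from h import *
f0=np.array(get_contact_force())
for x in(-.115,-.105,-.098):
    move_linear(w(x,.026,.031),max_speed=.03); print(x,np.array(get_contact_force())-f0,get_eef_pos())
for n in("scene","top"):
    c=capture(n); pickle.dump(c,open(f"{n}4.pkl","wb"))
    g=(255*(c["color"]/255.)**.5).astype('uint8')
    if n=="top": crop(g,290,190,110,110,5,f"pics/{n}4c.png")
print(get_t())
E
python3 rect.py 4
```

```text
-0.115 [-1.69124159  0.89008586  0.72692785] [0.56862463 0.01075625 0.03078459]
-0.105 [1.384996   0.04820837 0.29239956] [0.57960492 0.01076772 0.03144144]
-0.098 [1.05817776 0.51765329 0.13654911] [0.58642657 0.01098154 0.03126681]
13.2583
scene line: slope,x0 [-0.00173467  0.00036073] 680 std 0.000228538839871712
top line: slope,x0 [-0.00117721 -0.00054241] 615 std 0.0003554281645064703
```

View pics/top4c.png

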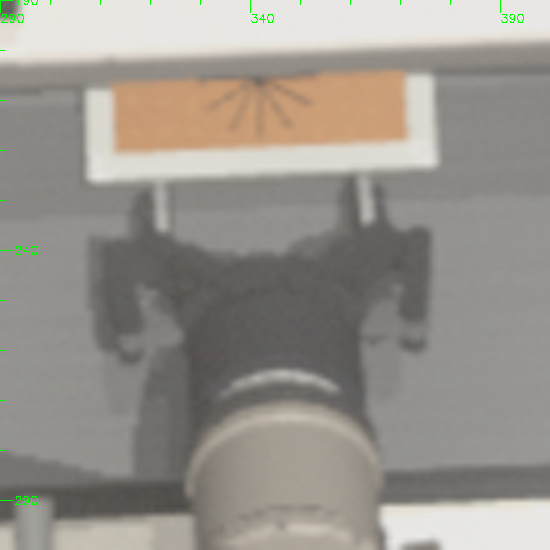

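View pics/rect4.png

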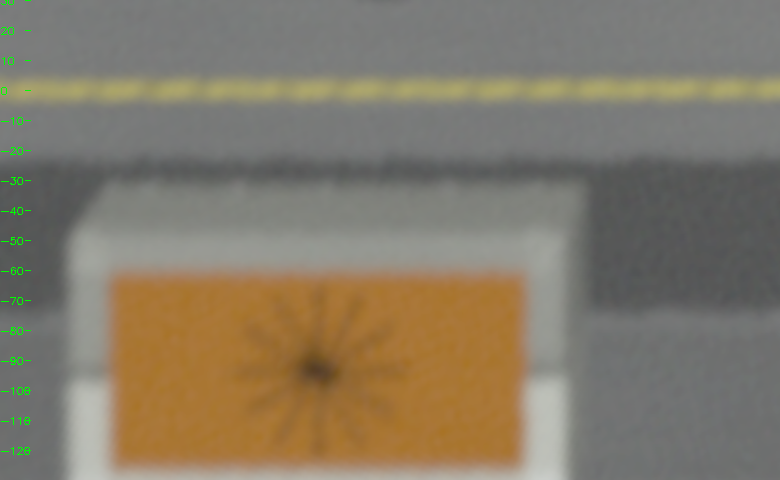

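```bash
cat > edge.py <<'E'
from rect import *
def edge(k,lo=-.05,hi=-.005,ya=.02+.024,yb=-.03):
    c=pickle.load(open(f'scene{k}.pkl','rb'))
    y,x=line(c);p=np.polyfit(y,x,1)
    im,xs,ys=rect(c,.05,lo,hi,-.05,.10)
    g=im.astype(float)
    gr=cv2.cvtColor(im,cv2.COLOR_BGR2GRAY).astype(float)
    gr=cv2.GaussianBlur(gr,(31,1),0)
    return gr,xs,ys,p,im
E
cat > fin.py <<'E'
from cell import *
from h import *
import sys
def shot(k):
    for n in("scene","top"):
        c=capture(n); pickle.dump(c,open(f"{n}{k}.pkl","wb"))
E
python3 - <<'E'
from fin import *
print(move_linear(w(-.0745,.026,.031),max_speed=.03)); dwell(.2)
shot(5);print(get_t(),get_eef_pos(),get_contact_force())
E
python3 rect.py 5; python3 - <<'E'
from edge import *
for k,lo,hi in((4,-.05,-.02),(5,-.03,.01)):
    gr,xs,ys,p,im=edge(k,lo,hi)
    for y in(.09,.06,.03,0,-.03,-.045):
        j=abs(ys-y).argmin(); col=gr[:,max(j-10,0):j+10].mean(1); print(k,y,[int(v) for v in col[::4]])
    print((xs[::4]*1000).round(1).tolist())
E
```

```text
False
14.4917 [0.60961559 0.01146014 0.03127584] [ 0.17698989  0.0849825  -0.25933155]
scene line: slope,x0 [-0.00175471  0.00032691] 680 std 0.00022962247574520917
top line: slope,x0 [-0.0010406  -0.00050097] 616 std 0.0003721872571260826
4 0.09 [53, 46, 38, 34, 35, 44, 56, 63, 66, 66, 66, 67, 69, 73, 80]
4 0.06 [55, 50, 41, 35, 36, 44, 55, 63, 66, 67, 67, 67, 68, 74, 81]
4 0.03 [55, 50, 41, 35, 35, 43, 53, 62, 65, 66, 67, 68, 69, 72, 79]
4 0 [54, 48, 38, 33, 33, 40, 51, 60, 64, 65, 67, 67, 68, 72, 79]
4 -0.03 [54, 47, 39, 33, 34, 41, 52, 61, 65, 66, 66, 67, 69, 74, 82]
4 -0.045 [55, 48, 39, 33, 34, 43, 54, 62, 66, 66, 65, 67, 69, 74, 82]
[-20.0, -22.0, -24.0, -26.0, -28.0, -30.0, -32.0, -34.0, -36.0, -38.0, -40.0, -42.0, -44.0, -46.0, -48.0]
5 0.09 [59, 59, 61, 72, 85, 90, 79, 60, 48, 53, 61, 65, 65, 66, 68, 76, 96, 126, 152, 165]
5 0.06 [59, 59, 63, 74, 90, 95, 82, 59, 46, 49, 58, 64, 66, 66, 68, 75, 96, 127, 152, 165]
5 0.03 [61, 61, 64, 74, 89, 93, 79, 55, 44, 48, 57, 64, 66, 67, 68, 74, 93, 124, 150, 163]
5 0 [60, 59, 63, 75, 91, 97, 82, 58, 46, 51, 59, 64, 65, 65, 67, 74, 95, 126, 151, 163]
5 -0.03 [59, 58, 62, 74, 91, 95, 80, 57, 47, 52, 61, 65, 66, 66, 67, 76, 99, 132, 158, 170]
5 -0.045 [59, 58, 62, 75, 92, 96, 80, 57, 45, 49, 58, 64, 66, 67, 67, 76, 97, 126, 148, 157]
[10.0, 8.0, 6.0, 4.0, 2.0, -0.0, -2.0, -4.0, -6.0, -8.0, -10.0, -12.0, -14.0, -16.0, -18.0, -20.0, -22.0, -24.0, -26.0, -28.0]
```

View pics/rect5.png

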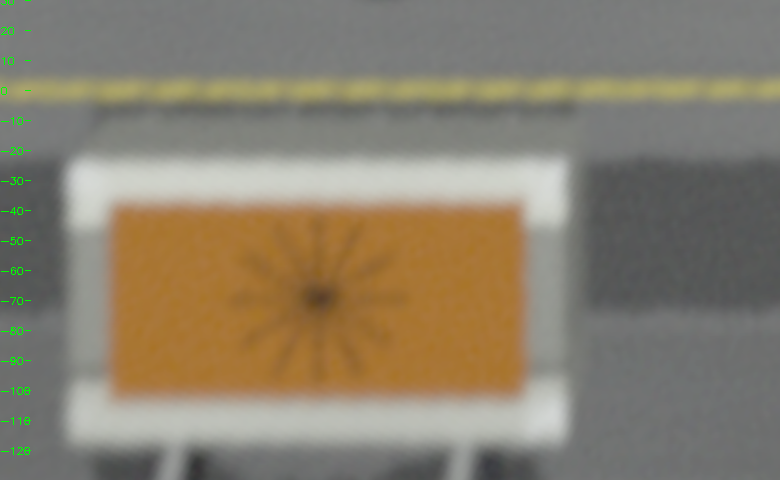

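```bash
cat > meas.py <<'E'
from rect import *
def cross(cam,k,z,lo,hi,ys_,ch='gray'):
    """max |gradient| subpixel position along x, per y"""
    c=pickle.load(open(f'{cam}{k}.pkl','rb'));y,x=line(c);p=np.polyfit(y,x,1)
    for _ in range(2):
        m=abs(x-np.polyval(p,y))<.002;p=np.polyfit(y[m],x[m],1)
    im,xs,ys=rect(c,z,lo,hi,-.08,.13)
    gr=cv2.GaussianBlur(cv2.cvtColor(im,cv2.COLOR_BGR2GRAY).astype(float),(0,0),2)
    out=[]
    for yy in ys_:
        j=abs(ys-yy).argmin();col=gr[:,j-12:j+12].mean(1);d=abs(np.gradient(col));i=d.argmax()
        s=slice(max(i-8,0),i+9);out.append((d[s]*xs[s]).sum()/d[s].sum()-np.polyval(p,yy))
    return np.round(np.array(out)*1000,2)
if __name__=="__main__":
    Y=(.09,.07,.05,.03,.01,-.01,-.03,-.045)
    for k,o in((4,-31),(5,-8)):
        o/=1000
        print(k,"scene bottom",cross("scene",k,.05,o-.006,o+.004,Y))
        print(k,"scene toplead",cross("scene",k,.078,o-.012,o+.012,Y))
        print(k,"scene toprear",cross("scene",k,.078,o-.102,o-.078,Y))
        print(k,"top toplead",cross("top",k,.078,o-.012,o+.012,Y))
        print(k,"top toprear",cross("top",k,.078,o-.102,o-.078,Y))
E
python3 meas.py; python3 - <<'E'
from rect import *
c=pickle.load(open('top5.pkl','rb'));im,xs,ys=rect(c,.078,-.13,.03,-.12,.14)
g=(255*(im/255.)**.5).astype('uint8');g=cv2.resize(g,None,fx=1.5,fy=1.5)
for q in range(0,160,10): cv2.putText(g,str(30-q),(0,int(q*3)+4),0,.35,(0,255,0),1)
cv2.imwrite("pics/rt5.png",g)
E
```

```text
4 scene bottom [-31.23 -31.87 -31.67 -31.59 -31.85 -31.33 -31.89 -31.45]
4 scene toplead [-31.07 -31.24 -30.87 -31.22 -31.19 -30.96 -31.09 -30.37]
4 scene toprear [-116.95 -117.13 -117.01 -117.13 -117.09 -116.99 -117.1  -117.08]
4 top toplead [-20.51 -20.42 -20.58 -20.39 -20.43 -20.51 -20.46 -20.58]
4 top toprear [-121.88 -121.62 -121.87 -121.85 -121.72 -122.2  -121.87 -121.83]
5 scene bottom [-8.88 -9.16 -9.47 -9.31 -9.13 -9.1  -8.98 -9.33]
5 scene toplead [-7.53 -7.24 -7.31 -7.39 -7.3  -7.35 -7.36 -7.3 ]
5 scene toprear [-99.2  -98.54 -98.34 -98.3  -98.37 -99.34 -98.95 -98.89]
5 top toplead [-6.4  -6.06 -6.6  -6.33 -6.18 -6.65 -6.17 -6.28]
5 top toprear [-98.54 -98.39 -98.58 -98.61 -98.6  -99.02 -98.63 -98.81]
```

View pics/rt5.png

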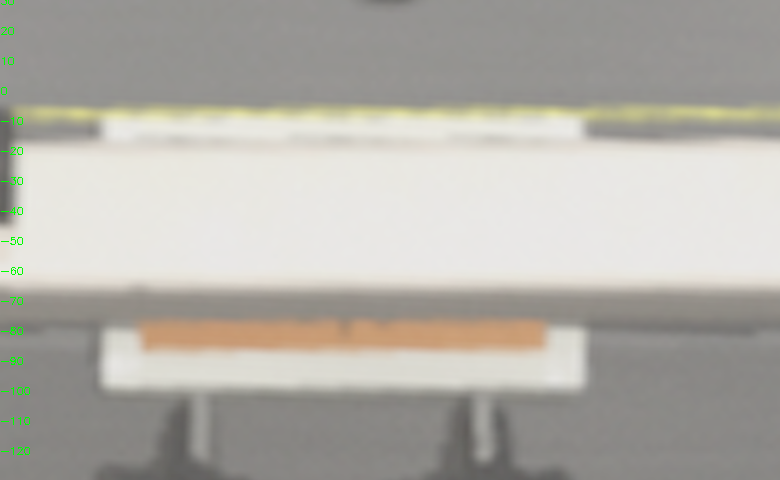

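All edge estimates put the leading edge 7.4–8.6 mm short of the line, and square to it. I'll advance 8.1 mm.

```bash
python3 - <<'E'
from fin import *
print(move_linear(w(-.0745+.0081,.026,.031),max_speed=.02)); dwell(.3); print(get_eef_pos())
shot(6)
move_linear(w(-.10,.026,.031),max_speed=.04)
dwell(.2);shot(7);print(get_t(),get_eef_pos(),get_contact_force())
E
sed -i 's/^    for k,o in.*/    for k,o in((6,0),(7,0)):/' meas.py; python3 meas.py; python3 rect.py 7
```

```text
False
[0.61771823 0.01164492 0.03119481]
16.7417 [0.58396356 0.01100451 0.0310089 ] [0.00127183 0.98928637 0.60157563]
6 scene bottom [0.51 0.45 0.26 0.51 0.57 0.69 0.53 0.81]
6 scene toplead [0.73 0.57 0.52 0.55 0.53 0.55 0.46 0.56]
6 scene toprear [-91.26 -90.84 -90.81 -90.74 -90.8  -90.96 -91.34 -91.05]
6 top toplead [8.24 7.32 6.53 5.93 5.01 4.24 3.61 2.85]
6 top toprear [-71.72 -82.89 -83.66 -84.38 -85.32 -86.07 -86.86 -87.74]
7 scene bottom [0.18 0.45 0.37 0.56 0.51 0.73 0.82 0.99]
7 scene toplead [0.66 0.54 0.5  0.52 0.52 0.55 0.45 0.44]
7 scene toprear [-90.46 -90.78 -90.79 -90.76 -90.77 -90.76 -90.88 -90.91]
7 top toplead [8.21 7.31 6.54 5.92 4.98 4.15 3.61 2.83]
7 top toprear [-82.2  -83.08 -83.65 -84.41 -85.36 -85.95 -86.87 -87.73]
scene line: slope,x0 [-0.00142619  0.00045408] 549 std 0.00023481216256523448
top line: slope,x0 [-0.04012276 -0.0052357 ] 361 std 0.0011413656562163678
```

View pics/rect7.png

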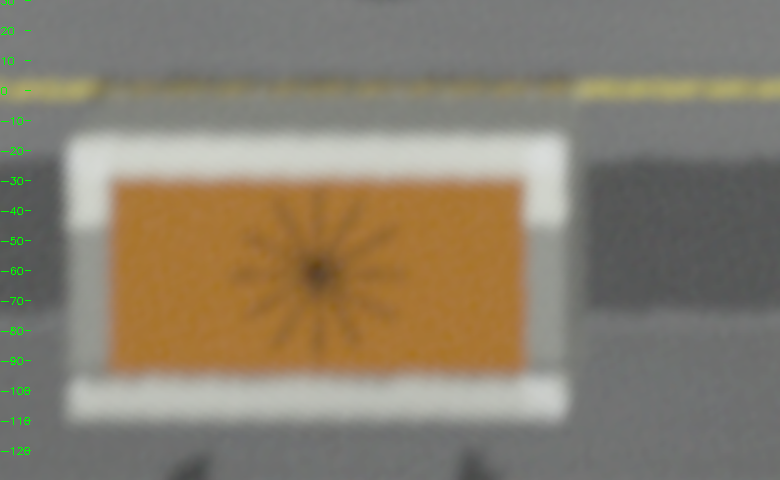

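Both cameras put the edge within about ±0.5 mm of the line (scene +0.5, top about -0.45), square at both ends, and the fingers are clear. Next I'll retract and throw the lever. Its ball is at about (0.470, 0.342, 0.092), swinging along about +x with yaw near 0.085.

```bash
python3 - <<'E'
from fin import *
move_linear(w(-.20,.026,.0535),max_speed=.1)
move_linear(w(-.20,.026,.13),max_speed=.1)
move_pose(w(-.22,.026,.25),ori(0))
grip(0.0)
u=np.array([np.cos(.085),np.sin(.085)]);b=np.array([.4705,.3418])
s=b-u*.06
print(inverse_kinematics([*s,.2],ori(0,.085)),inverse_kinematics([*(b+u*.053),.078],ori(0,.085)))
move_pose([*s,.2],ori(0,.085))
move_linear([*s,.078],max_speed=.1,max_force=4)
print(get_t(),get_eef_pos(),get_gripper_width(),get_contact_force())
shot(8)
for n,bx in(("scene",(340,110,130,130)),("top",(150,210,130,130))):
    c=pickle.load(open(f"{n}8.pkl","rb"));crop((255*(c["color"]/255.)**.6).astype('uint8'),*bx,4,f"pics/{n}8c.png")
E
```

```text
[ 5.42343735e-01  3.54867693e-01  1.51093945e+00 -8.88178420e-16
  1.27578551e+00  2.02814006e+00] [ 4.62538285e-01  6.39605706e-01  1.38541403e+00 -8.88178420e-16
  1.11657292e+00  1.94833461e+00]
24.3833 [0.41112652 0.33694669 0.07862773] 0.004160744409987982 [-0.27867784 -0.54980381 -0.28316188]
```

View pics/scene8c.png

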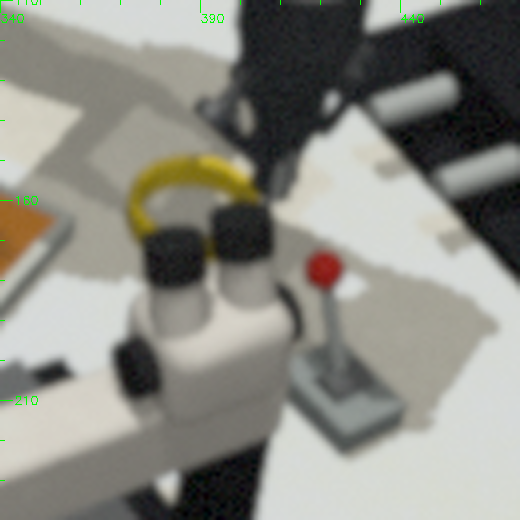

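View pics/top8c.png

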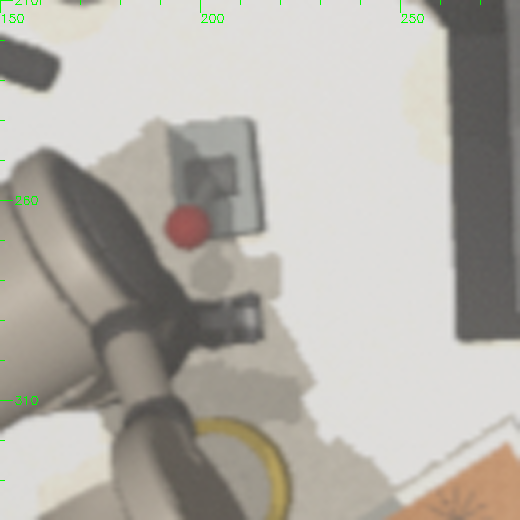

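```bash
python3 - <<'E'
from h import *
for n in("top","scene"):
    c=pickle.load(open(f"{n}8.pkl","rb"))
    print(n,proj(c,[[.4111,.337,.0786],[.4111,.337,.2],[.4705,.3418,.092],[.5088,.345,.022]]))
t=pickle.load(open("top8.pkl","rb"));s=pickle.load(open("scene8.pkl","rb"))
def tri(a,b):
    P=[K(c)@np.c_[cv2.Rodrigues(np.array(c["rvec"]))[0],np.array(c["tvec"])] for c in(t,s)]
    X=cv2.triangulatePoints(P[0],P[1],np.array(a,float).reshape(2,1),np.array(b,float).reshape(2,1));return (X[:3]/X[3]).ravel()
print("ball",tri((196.7,266.5),(420.8,177)))
print("tip",tri((212,289),(411,158)))
E
```

```text
top [[199.91767214 292.85908458]
 [184.68927458 291.87933697]
 [196.42214395 266.416955  ]
 [202.82225151 252.53025788]]
scene [[405.95267662 166.52909416]
 [412.29864746 128.89378331]
 [420.84332081 177.20853062]
 [426.04740681 206.64043198]]
ball [0.47039656 0.34128935 0.09276395]
tip [0.42729729 0.3164751  0.12653471]
```

```bash
python3 - <<'E'
from h import *
for n,bx in(("scene",(380,110,70,80)),("top",(170,240,70,80))):
    c=pickle.load(open(f"{n}8.pkl","rb"));crop((255*(c["color"]/255.)**.4).astype('uint8'),*bx,7,f"pics/{n}8d.png")
E
```

```text
(no output)
```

View pics/top8d.png

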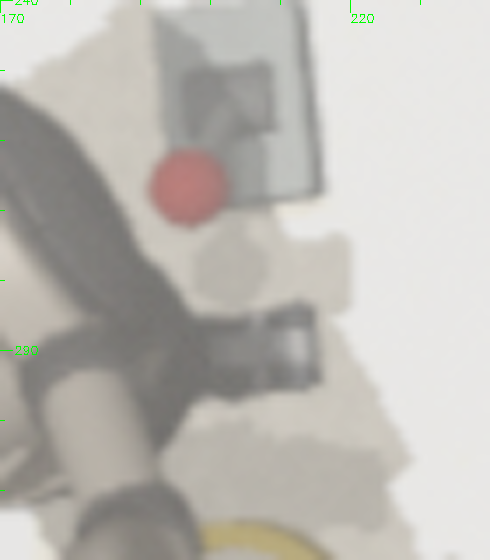

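View pics/scene8d.png

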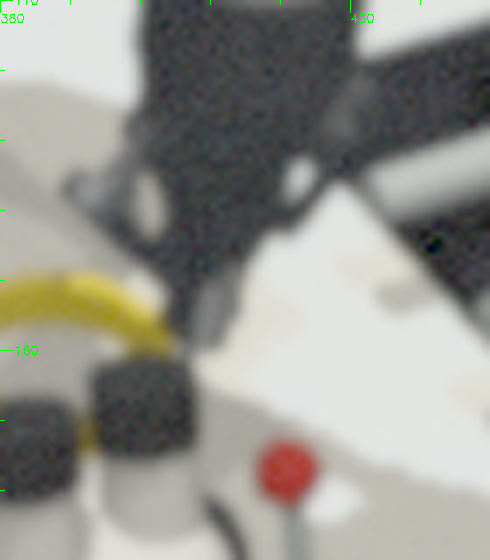

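The gripper seems centred on the lever plane; the part at (212,289) is the finger knuckle. The scene view puts the tip at about (409,160), some 20 mm higher than the TCP reading. I'll go 18 mm lower and push with a force guard.

```bash
python3 - <<'E'
from fin import *
u=np.array([np.cos(.085),np.sin(.085)]);b=np.array([.4705,.3415])
s=b-u*.06
print(move_linear([*s,.060],max_speed=.06,max_force=4))
f0=np.array(get_contact_force())
r=move_linear([*(b+u*.040),.060],max_speed=.05,max_force=8)
print(r,get_eef_pos(),np.array(get_contact_force())-f0,get_t())
shot(9)
for n,bx in(("scene",(340,110,130,130)),("top",(150,210,130,130))):
    c=pickle.load(open(f"{n}9.pkl","rb"));crop((255*(c["color"]/255.)**.6).astype('uint8'),*bx,4,f"pics/{n}9c.png")
E
```

```text
False
False [0.5102783  0.34493151 0.06010725] [-0.01397864 -0.39508871  0.74504583] 27.0833
```

View pics/scene9c.png

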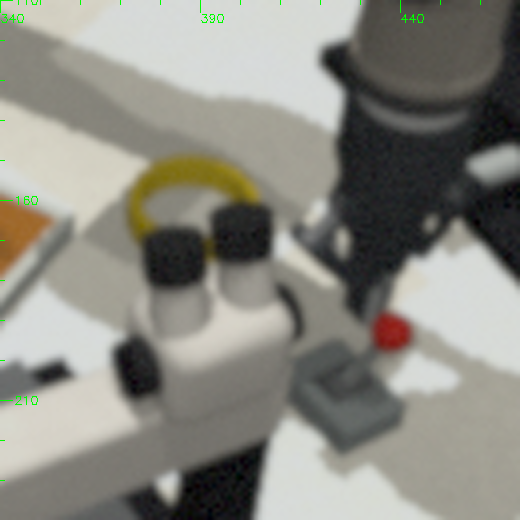

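View pics/top9c.png

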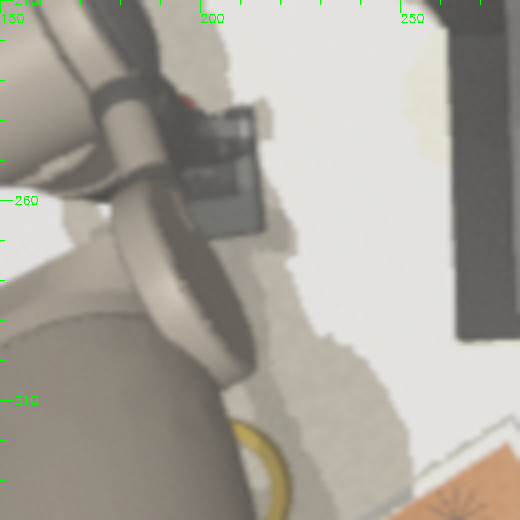

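```bash
python3 - <<'E'
from fin import *
u=np.array([np.cos(.085),np.sin(.085)]);b=np.array([.4705,.3415])
s9=pickle.load(open("scene9.pkl","rb"))
piv=b+u*.0384
def pr(c):
    for th in np.arange(.5,1.05,.1):
        a=th-.5; print(round(th,2),proj(c,[[*(piv+u*.08*np.sin(a)),.022+.08*np.cos(a)]]).round(1).tolist())
pr(s9)
r=move_linear([*(b+u*.058),.060],max_speed=.03,max_force=7)
print(r,get_eef_pos(),get_contact_force(),get_t())
c=capture("scene");crop((255*(c["color"]/255.)**.6).astype('uint8'),390,140,80,80,7,"pics/s10.png")
print((np.array(get_eef_pos())[:2]-b)@u)
E
```

```text
0.5 [[431.0, 184.1]]
0.6 [[433.0, 186.2]]
0.7 [[435.0, 188.7]]
0.8 [[436.8, 191.3]]
0.9 [[438.6, 194.1]]
1.0 [[440.2, 197.0]]
True [0.51903789 0.34548752 0.05920366] [-1.36117935  0.05276987  0.88214453] 27.6083
0.04871424159141883
```

View pics/s10.png

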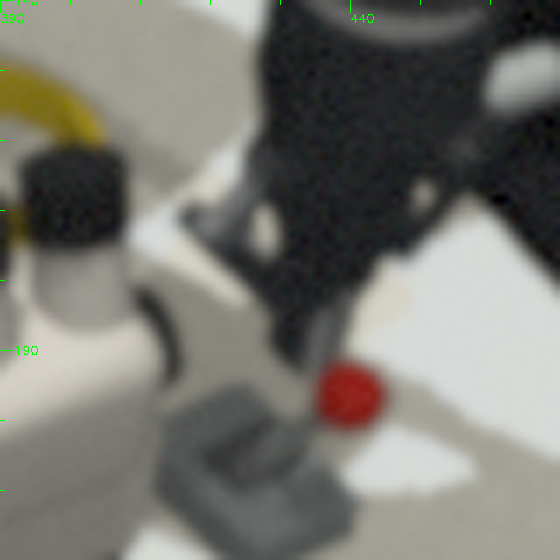

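The push stopped on force with the ball at (440,196.6), which matches my prediction for 1.0 rad (440.2,197.0). I'll retract and do a last check.

```bash
python3 - <<'E'
from fin import *
u=np.array([np.cos(.085),np.sin(.085)]);b=np.array([.4705,.3415])
s=b-u*.06
move_linear([*s,.062],max_speed=.1); move_linear([*s,.2],max_speed=.15)
move_pose([.25,.30,.30],ori(0,.085)); dwell(.3)
shot(11)
c=pickle.load(open("scene11.pkl","rb"));cv2.imwrite("pics/s11.png",c["color"])
crop((255*(c["color"]/255.)**.6).astype('uint8'),390,140,80,80,7,"pics/s11c.png")
print(get_t(),get_contact_force())
E
sed -i 's/^    for k,o in.*/    for k,o in((11,0),):/' meas.py; python3 meas.py|grep scene
python3 - <<'E'
from h import *
t0=pickle.load(open("top0.pkl","rb"))["color"];t1=pickle.load(open("top11.pkl","rb"))["color"]
cv2.imwrite("pics/t11.png",t1)
E
```

```text
31.15 [-0.15322169  0.60050324 -0.23891543]
11 scene bottom [0.62 0.59 0.45 0.6  0.58 0.65 0.69 0.81]
11 scene toplead [0.66 0.54 0.52 0.52 0.51 0.52 0.43 0.42]
11 scene toprear [-90.44 -90.79 -90.8  -90.75 -90.75 -90.52 -90.89 -90.92]
```

View pics/s11.png

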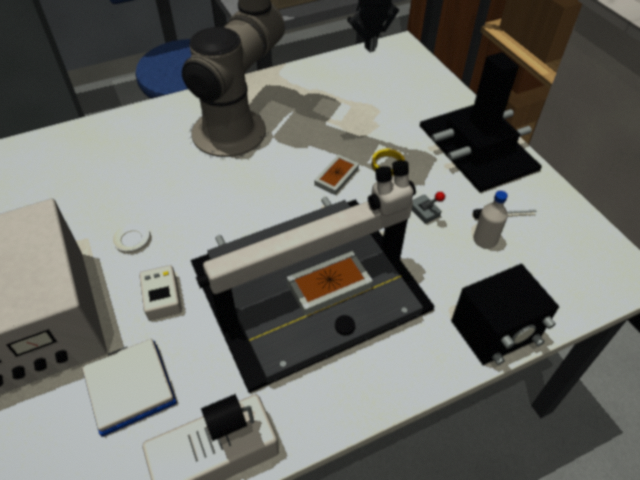

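View pics/s11c.png

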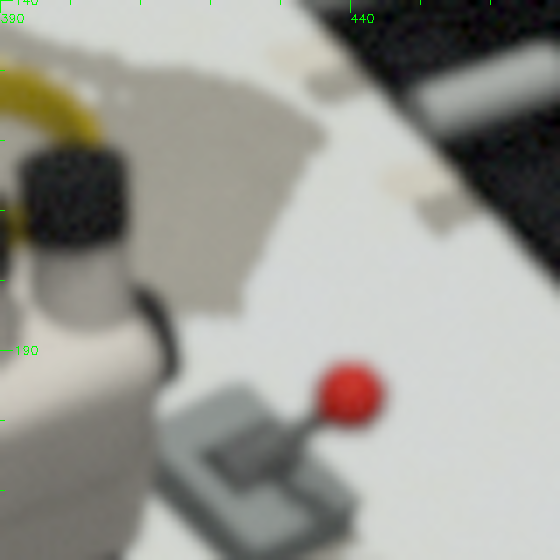

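View pics/t11.png

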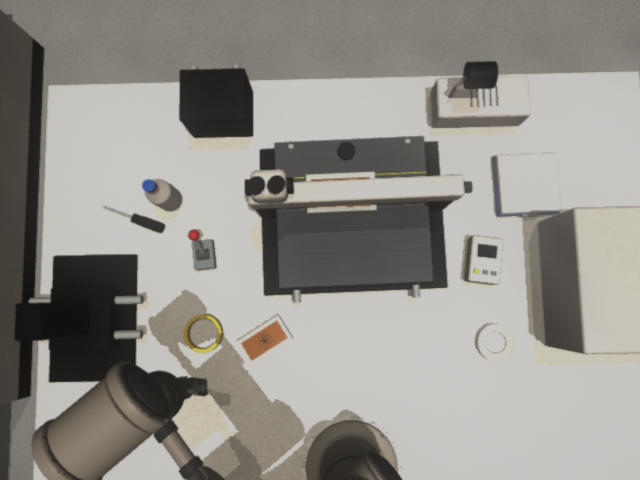

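The ball is still at (440,196.5). The carrier edge is on the line along its length, the other objects appear unmoved, and the arm is clear.

```bash
python3 -c "
from cell import *
finish_job()"
```

```text
the job is handed in; nothing more can be done
```

The carrier's leading edge is on the yellow line and the vacuum lever is thrown. I handed the job in at about 31 s of the 54 s allowed. No verdict was reported.

**Carrier:** I pushed it with the open fingers square to the line and the tool tilted 46°, stopping to measure on the way. On the first push the open tips rode over the carrier's rear rim. I backed off and lowered the tool about 23 mm, and the push then ran on the rear face.

**Lever:** I retracted fully before throwing it with the shut fingers. The push stopped on the force limit. With the arm clear, the ball is at the pixel predicted for about 1.0 rad.

**Last checks:**
- **Edge position:** the scene camera puts the leading edge 0.4 to 0.8 mm past the line along its length. The top camera suggests about 0.45 mm short. The two disagree by about 1 mm, but both are well inside 3 mm.
- **Top camera limit:** its own fit of the line failed once the carrier covered part of it. That figure uses the line position from earlier pictures.
- **Finger length:** the fingertips sat about 20 to 28 mm farther back along the tool than the TCP data implied, so I set heights from the pictures and used force-guarded moves.
- **Other objects:** the bottle, lens cap, mask box, tape roll, dish and screwdriver look unmoved. I saw no sign of contact with the boom.

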